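# Lower the ratchet hold-down arm onto the bottle

## Task

The bottle lying in the cradle of the hold-down station must be held down for its label check. Press the thumb tab of the ratchet pawl down until the pawl is well clear of the teeth, then push the raised clamp arm down by its crossbar, all the way to its stop, so that the rubber pad presses on the bottle. Only press and push with the fingertips: lift or carry nothing, and leave the bottle in its cradle and everything else standing or lying where it is.

Things in the scene. Friction and masses are not known exactly. Their poses are not given: they have to be found in the camera images.
- station: fixed hold-down station. Origin on the table below the arm's hinge; z up, x level along hinge axis and bottle, y level from the hinge to the side where the arm comes down (over the bottle). Aluminium base plate 12 mm thick, x -120..120, y -140..240 mm. Grey post x -39..-13, y -43..27, up to z 162 mm; toothed wheel on the hinge, top at z 177 mm. Place and yaw differ between runs.
- hinge (a point): the clamp arm's hinge axis, 130 mm above the table, at station x = 0, y = 0; axes as the station's. The arm swings in the station's y-z plane.
- clamp_arm (a joint): angle of the clamp arm (rad): 0 = raised 52 deg above level, 0.908 = level along station +y, at its stop. Starts at 0.01 to 0.07. With the pawl engaged a tooth blocks it at about 0.11; with the pawl free about 4 to 6 N on the crossbar moves it. Stiff hinge: stays where it is left.
- crossbar (a point): centre of the crossbar at the end of the clamp arm, 230 mm from the hinge: round black bar, 24 mm in diameter, 90 mm long, parallel to station x. Moves with the arm: about 310 mm high at the start, 130 mm with the arm level. The arm is a steel bar 14 mm wide, 18 mm deep.
- pawl (a joint): angle of the ratchet pawl (rad): 0 = engaged (its cross pin lies between two teeth of the wheel), 0.45 = tab pressed down to its stop; counts as free above 0.25. Pivot axis parallel to station x at station y -34 mm, z 78 mm. About 3 N on the tab moves it; no spring, it stays where it is left.
- tab (a point): centre of the upper face of the pawl's thumb tab, a dark steel plate 44 (station x) x 36 (y) x 6 mm on the side of the post away from the clamp arm; at the start at station x 0, y -126 mm, z 121 mm. Pressed to its stop it is about 41 mm lower and 10 mm farther from the post.
- pad: spring-loaded rubber pad under the clamp arm, 44 x 34 x 10 mm, 120 mm from the hinge; origin: centre of its lower face. With the arm level the bottle has pushed it in by about 5 mm and it presses with about 3 N.
- bottle: loose clear glass bottle lying in the V cradle, 72 mm in diameter, 237 mm long, neck with a blue sleeve towards station +x. Origin on its axis, 115 mm from its bottom, at station x = 0, y = 120 mm, 62 mm above the table; x along its axis to the neck.
- bottle_l: loose clear bottle standing upright, 237 mm tall, 72 mm in diameter, with a blue cap sleeve; a bystander. Origin: centre of its underside.
- bottle_m: loose clear bottle standing upright, 237 mm tall, 72 mm in diameter, with a blue cap sleeve; a bystander. Origin: centre of its underside.
- bottle_r: loose clear bottle standing upright, 237 mm tall, 72 mm in diameter, with a blue cap sleeve; a bystander. Origin: centre of its underside.
- stopper_a: loose black bottle stopper, 36 mm tall, 30 mm wide, standing on its head on the base plate beside the post, on station -x; a bystander. Origin: centre of its underside.
- stopper_b: the same kind of stopper, on the base plate beyond the bottle near the free end of the arm, on station +x; a bystander. Origin: centre of its underside.
- neck_gauge: loose steel ring 52 mm in diameter, 12 mm high, lying on the base plate beside the pawl, on station +x; a bystander. Origin: centre of its underside.
- screwdriver: screwdriver lying on the table along the -x edge of the base plate; a bystander.

How it is judged (in metres and radians):
On the way, in this order (a step that is already met when the one before it is completed fails the run):
1. the pawl is pressed free of the teeth while the arm is still up (value of joint pawl above 0.25 rad and value of joint clamp_arm below 0.16 rad), for 0.2 s.
2. the clamp arm is pushed down to its stop with the pawl free (value of joint clamp_arm above 0.86 rad and value of joint pawl above 0.25 rad), for 0.2 s.
At the end, for the whole second after the job is handed in: The clamp arm is level, within 0.048 rad of its stop (joint clamp_arm above 0.86), and at rest; the pawl is still free (joint pawl above 0.25); the pad presses on the bottle with more than 0.5 N; the bottle lies in its cradle within 20 mm of where it was (all of step 2 and contact force between pad and bottle above 0.5 N and distance of bottle from where it was at the start of the episode below 0.02 m and linear speed of bottle below 0.02 m/s and velocity of joint clamp_arm below 0.05 rad/s); the robot touches nothing.
It fails at once if the bottle is shifted more than 20 mm or lifted out of its cradle (distance of bottle from where it was at the start of the episode above 0.02 m).
It fails at once if a bystander is lifted, knocked over or shifted more than 30 mm (distance of any of bottle_l, bottle_m, bottle_r, stopper_a, stopper_b, neck_gauge, screwdriver from where it was at the start of the episode above 0.03 m or angle between any of bottle_l, bottle_m, bottle_r's own z axis and vertical above 0.6 rad).
It also fails if it takes over 43 s, if anything falls off the work surface, if the arm or the gripper's body presses on something with over 40 N, if the wrist force passes 120 N, or if a joint passes its speed limit or range.

## Robot

A 6-joint arm with a two-finger parallel gripper is mounted at the origin on the work surface. World frame = base frame: x ahead of the robot, y to its left, z up, the work surface at z = 0. Lengths are in mm, angles in degrees, forces in N, time in s.
With the tool pointing down it reaches from about 225 to 875 mm from the base axis. Payload 3.4 kg.
Tool frame: the origin (TCP) lies on the centre line of the jaws, within the pads' length; the fingertips stand arm.tcp_to_tips ahead of it and the grasp point (between the pads) lies 11 mm behind it (arm.tcp_to_tips is the distance from the TCP to the fingertips, in mm); z points along the fingers, x is the direction in which the jaws open and shut, and the axes are right-handed (so a half turn about z gives the same grasp; the last joint's range is limited). The gripper opens to 85 mm and grips with 20 to 120 N. Pads are 22 mm wide; open, the fingers measure 114 mm over their backs; the gripper's body (76 mm by 85 mm) begins 54 mm behind the grasp point. The pads swing forward as they close: fully open they stand 13 mm farther back than shut.
Start: joints at [59.187, 15.808, 86.224, -0, 77.962, -6.933], TCP at [232.801, 525.8, 239.328] pointing down, gripper open.
Joint ranges: [-165.64, 165.64], [-43.16, 119.46], [12.63, 154.43], [-67.54, 247.53], [6.08, 155.33], [-154.97, 154.97]. Speed limits (degrees/s): [147.25, 147.25, 180, 180, 180, 180].

## Interface

Orientations are given as a 3x3 rotation matrix whose columns are the frame's x, y, z axes.
In Python, from rig import arm gives the robot as it stands.
- The arm moves only by the tool move_arm, never from a script. Its argument "steps" is text: rows parted by semicolons, each of 5 numbers parted by spaces: the finger opening in cm, from 0 to 8.54, then the shift along the world's x, y, z in cm, then the turn about the world's z in degrees. In form: hand dx dy dz yaw; .... A call has exactly 8 rows; each row shifts and turns the commanded pose from where the row before left it; what a row does not reach is not made up. A row lasts 1/8 s, in which the tool goes at most 62.5 mm and 10.7 degrees, less where a joint would pass 70% of its speed; a pose out of reach is approached as far as the arm can. A call is refused whole if a number of a shift passes 6.25 or a number of a turn 10.7, either way. A call with a gripper value outside its range is refused whole. The fingers move at their own pace and stop on an object; the grip force is fixed at half the most. Time passes only in rows, so rows that do not move let the fingers close, or fill a call up. It gives the time, the measured TCP pose, the force and the opening at its end, in the units of the state.
- arm.get_obs(): the state, without advancing time (a new reading comes with each control period).
- arm.snapshot(name): name is "scene" or "top" or "wrist"; returns a dict with "color" (420x560x3 uint8, red, green, blue), "depth" (420x560 float32, mm along the optical axis (not along the pixel's ray), 0 where there is no reading), "camera_matrix" (3x3 intrinsics, pixels), "extrinsics" (4x4, takes a point from world to camera coordinates). Camera axes: x right, y down, z forward; pixel columns grow to the right and rows downward; lengths in mm; the calibration is good to about 2 mm. A picture is of the moment at which its call begins.
- arm.job_done(): hands the job in, once; it reports no verdict.
The state is a dict: "time_s": time; "q": joint angles; "joint_velocities": joint speeds; "tau": joint torques, N m; "ee_pos": TCP position; "ee_rot": TCP orientation; "contact_force": force on the tool from outside, world axes, zero at the start; "wrist_torque": the same for the moment, N m; "width": opening from 0.0 (shut) to 1.0 (fully open).
Only numpy, scipy, OpenCV 4.12 (cv2) and the standard library are available. Lean on these libraries where they do the work, as an engineer would, in place of code of your own. Each camera call takes 0.05 s, during which the arm holds its last target. There are 200 camera calls.

## Working session

There is one attempt and no reset: what is moved stays moved. The work goes in short steps, Python scripts to look and compute and a tool call to move; the robot and the scene stay as the last step left them, time stands still between calls to the robot, and variables do not carry over. Pictures are saved under pics/ and viewed, about 8 in all and at most 12, crops included, and the job is handed in when it is done.

Besides the shell and the picture viewer there is one more tool, called after ">>>" as name(argument=value, ...) on one line, values as JSON. move_arm: Moves the arm, as the interface text tells. Its arguments: {"type":"object","properties":{"steps":{"type":"string"}},"required":["steps"]}

```bash
ls; mkdir -p pics; python3 - <<'E'
from rig import arm
import cv2, numpy as np
o=arm.get_obs();print(o['time_s'],o['ee_pos'],o['ee_rot'],o['width'],arm.tcp_to_tips,o['contact_force'])
for n in("scene","top"):
    s=arm.snapshot(n);np.savez(f'{n}.npz',**s);cv2.imwrite(f'pics/{n}1.png',s['color'][:,:,::-1])
    E=np.array(s['extrinsics']);print(n,(-E[:3,:3].T@E[:3,3]).round(),E[2,:3].round(2))
E
```

```text
pics
0.0 [232.50508357 525.31652668 238.42179111] [[ 4.04803946e-01  9.14402984e-01 -9.73729088e-04]
 [ 9.14401599e-01 -4.04805046e-01 -1.60938220e-03]
 [-1.86579434e-03 -2.38895169e-04 -9.99998231e-01]] 1.0018338036908732 8.0 [ 0.15199894 -0.25656986 -0.10580783]
scene [1180. -421.  885.] [-0.61  0.41 -0.68]
top [ 347.   -5. 1611.] [ 0.14  0.02 -0.99]
```

View pics/scene1.png

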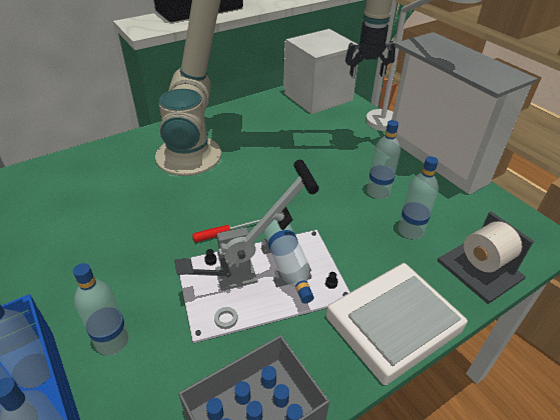

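View pics/top1.png

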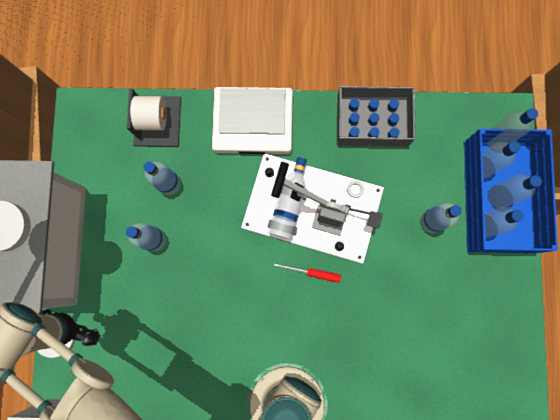

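The scene view shows the station with the plate around (265,283), tab near (185,267) and crossbar at (306,177). The top view shows the plate centred near (313,208), crossbar (280,180) and tab (375,219). Station +y points left in the image, which is world +y, and +x points up. Next I'll fit the plate.

```bash
cat > h.py <<'E'
import numpy as np, cv2
def cloud(s):
    K,E,d=s['camera_matrix'],np.array(s['extrinsics']),s['depth']
    v,u=np.mgrid[:d.shape[0],:d.shape[1]]
    P=np.stack([(u-K[0,2])/K[0,0]*d,(v-K[1,2])/K[1,1]*d,d],-1)
    P=(P-E[:3,3])@E[:3,:3]; P[d==0]=np.nan
    return P
E
python3 - <<'E'
import numpy as np,cv2
from h import *
for n,box in(("top",(230,150,395,270)),("scene",(170,220,355,345))):
    s=dict(np.load(n+'.npz'));P=cloud(s);x0,y0,x1,y1=box
    hsv=cv2.cvtColor(s['color'],cv2.COLOR_RGB2HSV)
    m=np.zeros(P.shape[:2],bool);m[y0:y1,x0:x1]=1
    pl=m&(P[...,2]>7)&(P[...,2]<17)&(hsv[...,1]<70)
    k=(pl*255).astype('uint8');nn,l,st,_=cv2.connectedComponentsWithStats(k);
    Q=P[pl];print(n,pl.sum(),'z',np.median(Q[:,2]))
    r=cv2.minAreaRect(Q[:,:2].astype('f4'));print(r)
    L=[1,0]
    # long axis with +y world
    b=cv2.boxPoints(r);e=[b[1]-b[0],b[2]-b[1]];e=max(e,key=np.linalg.norm);e/=np.linalg.norm(e)
    if e[1]<0:e=-e
    ey=e;ex=np.array([e[1],-e[0]]);O=np.array(r[0])-50*ey
    print('O',O,'ey',ey,'ex',ex,'yaw',np.degrees(np.arctan2(ex[1],ex[0])))
    A=P-np.array([*O,0]);S=np.stack([A[...,:2]@ex,A[...,:2]@ey,P[...,2]],-1)
    def rep(t,c):
        c&=(np.abs(S[...,0])<60)
        if c.sum():q=S[c];print(t,c.sum(),q.mean(0).round(1),q.min(0).round(),q.max(0).round())
    rep('tab',(S[...,1]<-100)&(S[...,1]>-155)&(S[...,2]>100)&(S[...,2]<140))
    rep('bar',(S[...,1]>100)&(S[...,1]<190)&(S[...,2]>280)&(S[...,2]<340))
    c=(np.abs(S[...,0])<60)&(S[...,1]>-50)&(S[...,1]<30)&(S[...,2]>155)&(S[...,2]<180);rep('post',c)
E
```

```text
top 5250 z 11.922344949281742
((563.50830078125, -12.634307861328125), (477.56988525390625, 343.7333984375), 74.66787719726562)
O [550.28761768 -60.85477448] ey [0.26441365 0.96440935] ex [ 0.96440935 -0.26441365] yaw -15.332114
tab 32 [  41.7 -137.   109. ] [  39. -155.  101.] [  45. -100.  137.]
bar 111 [ 19.9 104.4 315.4] [-17. 100. 304.] [ 59. 110. 323.]
post 158 [ 12.4 -34.2 164. ] [-10. -50. 155.] [ 35.  -6. 180.]
scene 8128 z 11.740143842873351
((569.1852416992188, -59.5616455078125), (412.90924072265625, 375.74688720703125), 55.901954650878906)
O [ 541.15470314 -100.96561813] ey [0.5606108  0.82807946] ex [ 0.82807946 -0.5606108 ] yaw -34.098045
tab 67 [  54.6 -121.9  120.3] [  44. -143.  115.] [  60. -105.  126.]
bar 541 [ -9.1 134.2 308.7] [-60. 106. 280.] [ 29. 163. 321.]
post 489 [ 18.6  -9.1 161.7] [-14. -50. 155.] [ 50.  29. 180.]
```

Outliers spoil the fit, so I'll restrict it to bright plate pixels in the largest component.

```bash
cat > fit.py <<'E'
import numpy as np,cv2
from h import *
for n,box in(("top",(230,150,395,270)),("scene",(170,220,355,345))):
    s=dict(np.load(n+'.npz'));P=cloud(s);x0,y0,x1,y1=box
    hsv=cv2.cvtColor(s['color'],cv2.COLOR_RGB2HSV)
    m=np.zeros(P.shape[:2],bool);m[y0:y1,x0:x1]=1
    pl=m&(P[...,2]>5)&(P[...,2]<19)&(hsv[...,1]<50)&(hsv[...,2]>110)
    k=cv2.morphologyEx((pl*255).astype('uint8'),cv2.MORPH_OPEN,np.ones((3,3)))
    nn,l,st,_=cv2.connectedComponentsWithStats(k);i=1+st[1:,4].argmax()
    # intersect rays with z=12
    v,u=np.nonzero(l==i);K=s['camera_matrix'];E=s['extrinsics'];c=-E[:3,:3].T@E[:3,3]
    d=np.stack([(u-K[0,2])/K[0,0],(v-K[1,2])/K[1,1],np.ones(len(u))],-1)@E[:3,:3]
    Q=(c+d*((12-c[2])/d[:,2])[:,None])[:,:2]
    r=cv2.minAreaRect(Q.astype('f4'));b=cv2.boxPoints(r);print(n,len(Q),r)
    e=max([b[1]-b[0],b[2]-b[1]],key=np.linalg.norm);ey=e/np.linalg.norm(e)*np.sign(e[1])
    ex=np.array([ey[1],-ey[0]]);O=np.array(r[0])-50*ey
    print('O',O,'ey',ey,'yaw',np.degrees(np.arctan2(ex[1],ex[0])))
    A=P[...,:2]-O;S=np.stack([A@ex,A@ey,P[...,2]],-1)
    def rep(t,c):
        if c.sum():q=S[c];print(t,c.sum(),np.median(q,0).round(1),np.percentile(q,5,axis=0).round(),np.percentile(q,95,axis=0).round())
    w=np.abs(S[...,0])<70;y,z=S[...,1],S[...,2]
    rep('tab',w&(y<-100)&(y>-160)&(z>100)&(z<140))
    rep('bar',w&(y>90)&(y<200)&(z>295)&(z<340))
    rep('post',w&(y>-50)&(y<30)&(z>155)&(z<167))
E
python3 fit.py
```

```text
top 2173 ((509.8197021484375, -128.45050048828125), (224.29702758789062, 144.9854278564453), 76.05133819580078)
O [ 497.76708603 -176.97610474] ey [0.24105233 0.9705121 ] yaw -13.948657
scene 7474 ((580.7825317382812, -71.15614318847656), (377.6835632324219, 242.62225341796875), 74.85062408447266)
O [ 567.71571064 -119.41853333] ey [0.26133642 0.9652478 ] yaw -15.149374
tab 296 [   1.  -123.8  120.9] [ -22. -141.  110.] [  17. -105.  125.]
bar 459 [  4.  142.6 314.9] [-41. 132. 299.] [ 42. 155. 319.]
post 458 [-18.9  -5.8 161.2] [-38. -38. 156.] [  4.  23. 165.]
```

Scene fit is consistent: 378×243 mm plate, post and tab heights as given. The top view's mask was fragmented, so I'm not using it. Origin is (568,-119), yaw -15.1°. That puts the tab at (535,-241,121) and the crossbar at about (605,18,310).

>>> move_arm(steps="0 0 0 5 9; 0 0.5 -2 3 0; 0 1.9 -4.8 0 0; 0 1.9 -4.8 0 0; 0 1.9 -4.8 0 0; 0 1.9 -4.8 0 0; 0 1.9 -4.8 0 0; 0 1.9 -4.8 0 0")

```text
time_s: 1.1
ee_pos: [351.9, 216.2, 319.1]
ee_rot: [[0.256, 0.967, -0.0], [0.967, -0.256, -0.0], [-0.0, -0.0, -1.0]]
contact_force: [0.3, -0.1, 0.2]
width: -0.002
```

>>> move_arm(steps="0 1.9 -4.8 0 0; 0 1.9 -4.8 0 0; 0 1.9 -4.8 0 0; 0 1.9 -4.8 0 0; 0 1.9 -4.8 0 0; 0 1.9 -4.8 0 0; 0 1.9 -4.8 0 0; 0 1.9 -4.8 0 0")

```text
time_s: 2.1
ee_pos: [504.0, -167.8, 318.9]
ee_rot: [[0.257, 0.966, -0.0], [0.966, -0.257, 0.001], [0.001, -0.001, -1.0]]
contact_force: [0.7, -0.1, 0.0]
width: -0.001
```

>>> move_arm(steps="0 1.5 -3.6 0 0; 0 1.5 -3.6 0 0; 0 0 0 -4 0; 0 0 0 -4 0; 0 0 0 -3 0; 0 0 0 -2 0; 0 0 0 0 0; 0 0 0 0 0")

```text
time_s: 3.1
ee_pos: [534.2, -238.5, 190.0]
ee_rot: [[0.257, 0.966, 0.001], [0.966, -0.257, -0.0], [-0.0, 0.001, -1.0]]
contact_force: [0.7, -0.4, 1.0]
width: -0.004
```

```bash
python3 - <<'E'
from rig import arm
import cv2, numpy as np
print(arm.get_obs()['ee_pos'])
a=[]
for n in("wrist","scene"):
    s=arm.snapshot(n);np.savez(f'{n}.npz',**s);im=s['color'][:,:,::-1]
    a.append(cv2.resize(im[100:300,130:390],(520,400)) if n=="scene" else im[:400])
cv2.imwrite('pics/a2.png',cv2.resize(np.hstack([a[0],a[1]]),(800,296)))
E
```

```text
[ 534.22854054 -238.46428901  190.02235568]
```

View pics/a2.png

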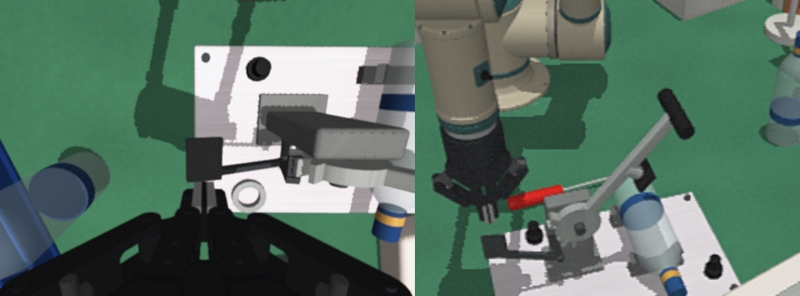

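The wrist view shows the tab around (204,158) and the shut fingers at (203,200), lined up in station y. The scene view confirms nothing has been disturbed. I'll measure the tab from the wrist depth.

```bash
python3 - <<'E'
import numpy as np
from h import *
O=np.array([567.7,-119.4]);ey=np.array([.2613,.9652]);ex=np.array([.9652,-.2613])
for n in("wrist","scene"):
    s=dict(np.load(n+'.npz'));P=cloud(s);A=P[...,:2]-O;S=np.stack([A@ex,A@ey,P[...,2]],-1)
    c=(np.abs(S[...,0])<45)&(S[...,1]<-100)&(S[...,1]>-165)&(np.abs(S[...,2]-121)<10)
    q=S[c];print(n,c.sum(),np.percentile(q,[3,50,97],axis=0).round(1).tolist())
    c=(np.abs(S[...,0])<60)&(S[...,1]>110)&(S[...,1]<180)&(S[...,2]>270);q=S[c]
    if len(q):print('bar',len(q),np.percentile(q,[3,50,97],axis=0).round(1).tolist())
t=np.array([534.2,-238.5])-O;print('tcp st',t@ex,t@ey)
E
```

```text
wrist 3022 [[-27.4, -139.9, 116.2], [-7.1, -123.4, 121.2], [13.6, -105.9, 124.9]]
scene 279 [[-23.5, -141.9, 114.7], [0.2, -124.9, 120.8], [18.1, -106.6, 125.0]]
bar 588 [[-42.1, 114.4, 275.4], [2.7, 139.7, 311.9], [41.8, 155.7, 319.2]]
tcp st -1.2133699999999998 -123.70886999999999
```

>>> move_arm(steps="0 -0.4 -0.35 -2 0; 0 0 0 -2 0; 0 0 0 -1.5 0; 0 0 -0.1 -0.6 0; 0 0 -0.1 -0.6 0; 0 -0.1 -0.2 -0.6 0; 0 0 -0.2 -0.6 0; 0 -0.1 -0.1 -0.6 0")

```text
time_s: 4.2
ee_pos: [528.6, -249.0, 104.3]
ee_rot: [[0.257, 0.966, 0.002], [0.966, -0.257, -0.0], [0.0, 0.002, -1.0]]
contact_force: [1.6, -0.1, 2.2]
width: -0.0
```

>>> move_arm(steps="0 0 0 -0.3 0; 0 0 0 -0.3 0; 0 0 0 -0.3 0; 0 0 0 -0.2 0; 0 0 0 -0.2 0; 0 0 0 -0.1 0; 0 0 0 0 0; 0 0 0 0 0")

```text
time_s: 5.2
ee_pos: [527.6, -248.4, 90.2]
ee_rot: [[0.257, 0.966, -0.0], [0.966, -0.257, 0.001], [0.001, -0.001, -1.0]]
contact_force: [0.0, -1.4, 1.5]
width: 0.004
```

```bash
python3 - <<'E'
from rig import arm
import cv2, numpy as np
o=arm.get_obs();print(o['ee_pos'],o['contact_force'])
s=arm.snapshot("scene");im=s['color'][:,:,::-1]
cv2.imwrite('pics/a3.png',cv2.resize(im[200:350,140:340],(600,450),interpolation=cv2.INTER_CUBIC))
E
```

```text
[ 527.58670339 -248.39012151   90.18693017] [ 0.04027451 -1.37860981  1.52577462]
```

View pics/a3.png

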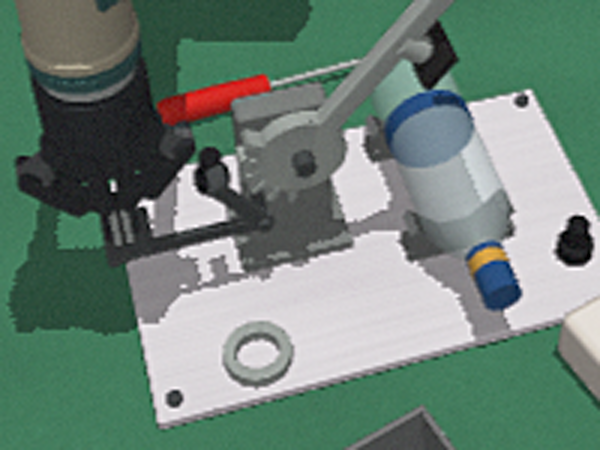

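The tab at (125,245) is down at the fingertips, and the pawl's upper arm has swung well away from the wheel teeth. Step 1 looks met. I'll lift off and move to above the crossbar.

>>> move_arm(steps="0 0 0 2 0; 0 0 0 5 0; 0 0 0 6 0; 0 0 0 6 0; 0 0 0 6 0; 0 1 3 2 0; 0 1.3 4.5 0 0; 0 1.3 4.5 0 0")

```text
time_s: 6.25
ee_pos: [563.6, -126.8, 360.1]
ee_rot: [[0.257, 0.966, -0.001], [0.966, -0.257, 0.002], [0.002, -0.001, -1.0]]
contact_force: [1.1, -0.1, -0.1]
width: -0.006
```

>>> move_arm(steps="0 1.3 4.5 0 0; 0 1.3 4.5 0 0; 0 1 3 0 0; 0 0.6 2 0 0; 0 0 1 0 0; 0 0 0 0 0; 0 0 0 0 0; 0 0 0 0 0")

```text
time_s: 7.25
ee_pos: [605.6, 20.3, 360.5]
ee_rot: [[0.258, 0.966, 0.0], [0.966, -0.258, -0.0], [-0.0, 0.0, -1.0]]
contact_force: [0.1, 0.1, -0.3]
width: -0.002
```

```bash
python3 - <<'E'
from rig import arm
import cv2, numpy as np
from h import *
o=arm.get_obs();print(o['ee_pos'],o['contact_force'])
O=np.array([567.7,-119.4]);ey=np.array([.2613,.9652]);ex=np.array([.9652,-.2613])
t=o['ee_pos'][:2]-O;print('tcp st',t@ex,t@ey)
a=[]
for n in("wrist","scene"):
    s=arm.snapshot(n);np.savez(f'{n}.npz',**s);im=s['color'][:,:,::-1]
    a.append(cv2.resize(im[130:330,150:410],(520,400)) if n=="scene" else im[:400])
    P=cloud(s);A=P[...,:2]-O;S=np.stack([A@ex,A@ey,P[...,2]],-1)
    c=(np.abs(S[...,0])<60)&(S[...,1]>110)&(S[...,1]<180)&(S[...,2]>285)&(S[...,2]<330);q=S[c]
    if len(q):print(n,'bar',len(q),np.percentile(q,[3,50,97],axis=0).round(1).tolist())
    c=(np.abs(S[...,0])<45)&(S[...,1]<-110)&(S[...,1]>-165)&(S[...,2]>50)&(S[...,2]<150)
    q=S[c]
    if len(q):print(n,'tab',c.sum(),np.percentile(q,[3,50,97],axis=0).round(1).tolist())
cv2.imwrite('pics/a4.png',cv2.resize(np.hstack([a[0],a[1]]),(800,296)))
E
```

```text
[605.64747217  20.30059783 360.47623853] [ 0.10889149  0.12806088 -0.34095988]
tcp st 0.12313392306109369 144.75469150179111
wrist bar 3999 [[-49.9, 124.5, 289.6], [-19.4, 147.4, 316.9], [5.7, 159.7, 319.7]]
wrist tab 788 [[-26.3, -147.4, 78.5], [-5.8, -129.1, 82.4], [14.8, -113.4, 85.4]]
scene bar 513 [[-42.1, 122.4, 287.3], [2.9, 141.5, 313.7], [42.1, 156.1, 319.4]]
scene tab 280 [[-23.6, -150.2, 76.8], [0.3, -132.4, 81.6], [18.3, -113.9, 85.6]]
```

View pics/a4.png

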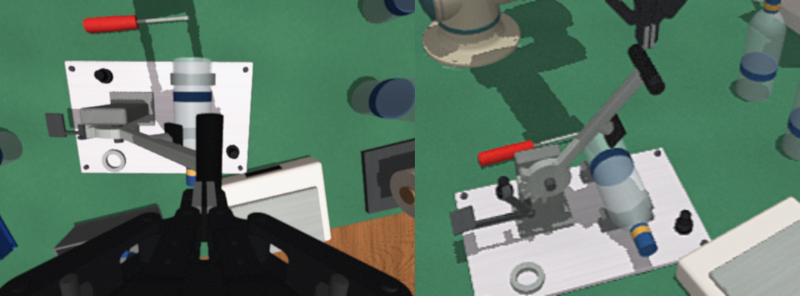

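The tab sits at z≈82 mm, about 39 mm lower, so the pawl is at about 0.4 rad. The fingertips are directly above the crossbar: (205,180) in the wrist view, (645,55) in the scene view. Bar top is about 320 mm, so the arm is about 50.7° above level. I'll push along the arc.

>>> move_arm(steps="0 0.05 0.15 -1.5 0; 0 0 0 -1.2 0; 0 0 0 -0.6 0; 0 0.15 0.55 -0.5 0; 0 0.15 0.55 -0.5 0; 0 0.15 0.55 -0.55 0; 0 0.15 0.55 -0.6 0; 0 0.15 0.5 -0.6 0")

```text
time_s: 8.35
ee_pos: [613.6, 51.4, 299.8]
ee_rot: [[0.256, 0.967, -0.0], [0.967, -0.256, 0.002], [0.002, -0.001, -1.0]]
contact_force: [-3.7, 3.0, 6.5]
width: 0.004
```

>>> move_arm(steps="0 0.05 0.2 -0.5 0; 0 0.13 0.47 -0.65 0; 0 0.13 0.47 -0.65 0; 0 0.11 0.42 -0.67 0; 0 0.11 0.42 -0.67 0; 0 0.1 0.38 -0.7 0; 0 0.1 0.38 -0.7 0; 0 0.09 0.33 -0.73 0")

```text
time_s: 9.35
ee_pos: [623.9, 82.7, 247.6]
ee_rot: [[0.256, 0.967, 0.005], [0.967, -0.256, 0.003], [0.005, 0.004, -1.0]]
contact_force: [0.5, 2.9, 5.3]
width: -0.001
```

>>> move_arm(steps="0 0.08 0.28 -0.73 0; 0 0.07 0.27 -0.75 0; 0 0.07 0.27 -0.75 0; 0 0.06 0.22 -0.77 0; 0 0.06 0.22 -0.77 0; 0 0.05 0.17 -0.78 0; 0 0.05 0.17 -0.78 0; 0 0.03 0.12 -0.8 0")

```text
time_s: 10.35
ee_pos: [626.5, 97.7, 185.2]
ee_rot: [[0.257, 0.966, -0.001], [0.966, -0.257, -0.0], [-0.0, -0.0, -1.0]]
contact_force: [1.4, 2.4, 3.9]
width: 0.002
```

>>> move_arm(steps="0 0.03 0.1 -0.7 0; 0 0.02 0.1 -0.7 0; 0 0.02 0.05 -0.6 0; 0 0 0.05 -0.5 0; 0 0 0 -0.4 0; 0 0 0 -0.3 0; 0 0 0 -0.2 0; 0 0 0 -0.1 0")

```text
time_s: 11.35
ee_pos: [627.4, 101.0, 151.0]
ee_rot: [[0.257, 0.966, 0.0], [0.966, -0.257, 0.001], [0.001, 0.0, -1.0]]
contact_force: [-0.7, 2.2, 5.2]
width: 0.0
```

>>> move_arm(steps="0 0 0 -0.1 0; 0 0 0 -0.1 0; 0 0 0 -0.1 0; 0 0 0 0 0; 0 0 0 0 0; 0 0 0 0 0; 0 0 0 0 0; 0 0 0 0 0")

```text
time_s: 12.35
ee_pos: [627.5, 100.9, 149.7]
ee_rot: [[0.257, 0.966, 0.001], [0.966, -0.257, 0.001], [0.001, 0.001, -1.0]]
contact_force: [-1.2, 3.8, 11.7]
width: -0.001
```

```bash
python3 - <<'E'
from rig import arm
import cv2, numpy as np
o=arm.get_obs();print(o['ee_pos'],o['contact_force'])
s=arm.snapshot("scene");im=s['color'][:,:,::-1]
cv2.imwrite('pics/a5.png',cv2.resize(im[180:330,160:360],(600,450),interpolation=cv2.INTER_CUBIC))
E
```

```text
[627.49083534 100.93528143 149.66712567] [-1.23876087  3.82597516 11.65218057]
```

View pics/a5.png

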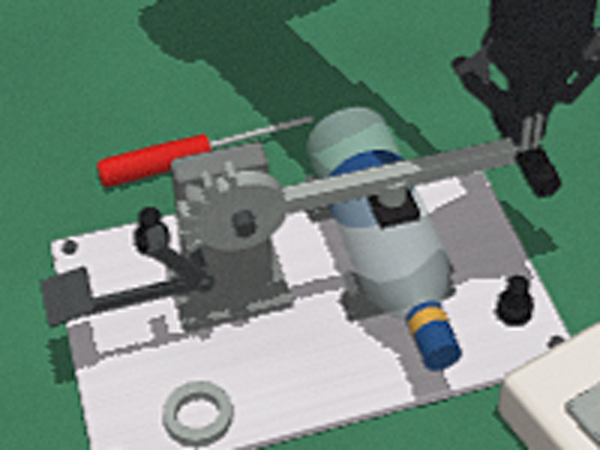

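The arm is level, with the pad at (395,205) on the bottle, the pawl still down and the bystanders unmoved. The commanded 3 mm gave only 1.3 mm of travel and the force rose to 12 N, so this is the stop. One more slight press, then I'll lift off straight up.

>>> move_arm(steps="0 0 0 -0.15 0; 0 0 0 -0.1 0; 0 0 0 0 0; 0 0 0 0 0; 0 0 0 1 0; 0 0 0 3 0; 0 0 0 5 0; 0 0 0 5 0")

```text
time_s: 13.4
ee_pos: [626.7, 99.2, 285.1]
ee_rot: [[0.257, 0.966, -0.003], [0.966, -0.257, -0.003], [-0.003, -0.003, -1.0]]
contact_force: [0.8, -1.0, -0.1]
width: 0.005
```

>>> move_arm(steps="0 0 0 5 0; 0 0 0 0 0; 0 0 0 0 0; 0 0 0 0 0; 0 0 0 0 0; 0 0 0 0 0; 0 0 0 0 0; 0 0 0 0 0")

```text
time_s: 14.4
ee_pos: [627.4, 100.7, 335.3]
ee_rot: [[0.257, 0.966, 0.0], [0.966, -0.257, 0.0], [0.0, 0.0, -1.0]]
contact_force: [-0.3, 0.3, -0.1]
width: 0.0
```

```bash
python3 - <<'E'
from rig import arm
import cv2, numpy as np
from h import *
o=arm.get_obs();print(o['time_s'],o['ee_pos'],o['contact_force'])
O=np.array([567.7,-119.4]);ey=np.array([.2613,.9652]);ex=np.array([.9652,-.2613])
s=arm.snapshot("scene");im=s['color'][:,:,::-1]
P=cloud(s);A=P[...,:2]-O;S=np.stack([A@ex,A@ey,P[...,2]],-1)
def rep(t,c):
    q=S[c];print(t,c.sum(),np.percentile(q,[3,50,97],axis=0).round(1).tolist())
X,Y,Z=[S[...,i] for i in range(3)]
rep('bar',(abs(X)<50)&(Y>215)&(Y<245)&(Z>105)&(Z<180))
rep('armtop',(abs(X)<10)&(Y>60)&(Y<210)&(Z>120)&(Z<165))
rep('tab',(abs(X)<45)&(Y<-110)&(Y>-165)&(Z>50)&(Z<150))
cv2.imwrite('pics/a6.png',im)
E
```

```text
14.4 [627.40676073 100.73873243 335.31743932] [-0.33584315  0.29553492 -0.12322225]
bar 347 [[-44.7, 217.9, 124.3], [4.7, 226.6, 138.2], [42.2, 239.8, 142.4]]
armtop 565 [[-8.6, 64.7, 122.3], [2.2, 132.5, 136.3], [5.6, 205.1, 140.8]]
tab 277 [[-23.4, -150.2, 75.6], [-0.2, -132.4, 81.5], [17.4, -113.9, 85.3]]
```

View pics/a6.png

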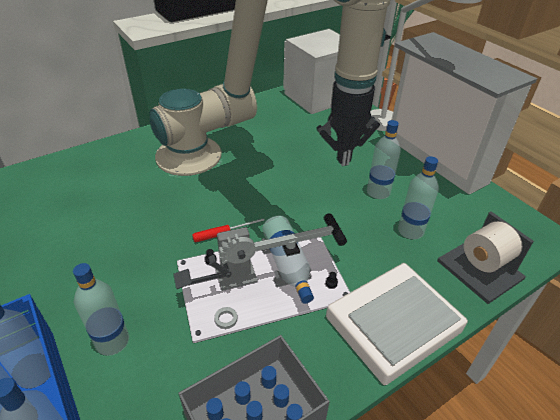

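The arm is level, with the bar top at 142 mm (centre about 130). The tab is down at 81.5 mm, the bottle and bystanders are where they were, and the robot is clear. I'm handing it in.

```bash
python3 -c "
from rig import arm
print(arm.job_done())"
```

```text
the job is handed in; nothing more can be done
None
```

I pressed the pawl tab free with the shut fingertips, pushed the crossbar down along its arc to the stop, lifted clear and handed the job in at about 14.5 s. No verdict was reported.

**Last checks:**
- **Pawl:** the tab centre is at z ≈ 81.5 mm, down from 121. That puts the pawl at about 0.4 rad, and it did not move while the arm came down.
- **Clamp arm:** the crossbar top is at 142 mm, so its centre is about 130 mm and the arm is level. At the end of the push the force rose to 12 N with almost no further travel. The arm stayed level after release.
- **Bottle and bystanders:** in the pictures the pad rests on the bottle, and the bottle and bystanders look unmoved. I judged this by eye and did not measure their positions.
- **Robot:** about 185 mm above the bar, with contact force near zero.

**Not measured:** the pad's force on the bottle. I infer it from the arm being at its stop.

**Disagreements:**
- The plate fit from the top camera failed because its mask was fragmented. I used the scene camera fit instead (378 × 243 mm against the given 380 × 240).
- The wrist and scene cameras differed by about 4–7 mm on the tab's sideways position, which is small next to its 44 mm width.

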